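# Work the bottle-top dispenser over the blue beaker

### The job

Swing the dispenser's spout round so that its nozzle is centred over the blue beaker, then press the black pump cap fully down for a moment and let it spring back up with the spout still over the beaker. Afterwards swing the spout back to its parking stop, leaving the beaker and the other vessels where they stand.

Things in the scene. Friction and masses are not known exactly. Their poses are not given: they have to be found in the camera images.
- dispenser: Bottle-top dispenser, fixed: amber bottle (94 mm across) on a 130 mm square grey foot, yellow pump body (48 mm across, to 265 mm high), black cap on top. Origin: on the bench, on the vertical axis of bottle, cap and spout swing. z up; the parked spout points along +y. Beaker and jar stand about 150 mm from the axis, one roughly on the -x side, one on the -y side, either way round.
- spout (a joint): Swing of the white spout about the bottle's axis, rad: 0 = at the parking stop, a black lug on the collar (spout along the dispenser's +y, to the robot's left within 20 degrees), growing counter-clockwise seen from above, 1.57 = along its -x, 3.14 = along its -y; upper stop 3.6. Stays where it is left (light friction, under 1 N at the red grip).
- spout_grip (a point): Centre of the top end of the red upright grip post on the spout: 18 mm diameter, 120 mm from the swing axis, top 270 mm above the bench, standing free from 217 mm up. Pinch it from above or push it sideways to swing the spout.
- spout_tip (a point): Centre of the lower end of the blue nozzle (15 mm diameter) at the spout's outer end, 150 mm from the swing axis, 140 mm above the bench. The spout's level tube is 11 mm thick, its middle 211 mm above the bench.
- pump_cap (a joint): Travel of the sprung black cap, m: 0 = up, 0.018 = fully down against its stop. The spring needs about 3 N to start and 10 N at the bottom.
- cap_top (a point): Centre of the flat top of the black cap: 60 mm diameter, 20 mm thick, top 305 mm above the bench when up. Pressed straight down.
- beaker: Blue plastic beaker, 72 mm across the rim, 95 mm tall, wall 4 mm, loose, empty; the one to dispense over. Origin: centre of its underside on the bench.
- amber_jar: Open amber glass jar of the same size as the blue beaker (72 mm, 95 mm tall), loose; not to be dispensed over. Origin: centre of its underside.
- reagent_bottle: Loose closed green glass bottle, 60 mm across, 150 mm tall, on the far side of the dispenser; bystander. Origin: centre of its underside.
- screw_cap: Loose black screw cap, 60 mm across, 26 mm tall, lying on the far side of the dispenser; bystander. Origin: centre of its underside.

How it is judged:
By the outcome, as a careful person would: the job done as asked, in the order asked, and still so for the second after the job is handed in, with the robot touching nothing.
It also fails if it takes over 69 s, if anything falls off the work surface, if the arm or the gripper's body presses on something with over 40 N, if the wrist force passes 120 N, or if a joint passes its speed limit or range.

### The arm

A 6-joint arm with a two-finger parallel gripper is mounted at the origin on the work surface. World frame = base frame: x ahead of the robot, y to its left, z up, the work surface at z = 0. Lengths are in m, angles in rad, forces in N, time in s.
With the tool pointing down it reaches from about 0.4 to 0.825 m from the base axis. Payload 7 kg.
Tool frame: the origin (TCP) lies at the very end of the fingers, on their centre line; the grasp point (between the pads) lies 19 mm behind it; z points along the fingers, y is the line along which they close (so a half turn about z gives the same grasp; the last joint's range is limited). The gripper opens to 88 mm and grips with 3 to 60 N. Pads are 19 mm wide; open, the fingers measure 130 mm over their backs; the gripper's body (78 mm by 193 mm) begins 47 mm behind the grasp point.
Start: joints at [1.433, 0.359, 0.012, 0, -1.224, -0.288], TCP at [0.279, 0.615, 0.193] pointing down, gripper open.
Joint ranges: [-3.07, 3.07], [-1.43, 2.12], [-1.02, 1.25], [-3.03, 1.67], [-3.05, -0], [-3.03, 3.03]. Speed limits (rad/s): [2.39, 2.39, 3.01, 3.14, 3.14, 3.14].

### API

Orientations are given as [roll, pitch, yaw] about the fixed x, y, z axes, in that order (R = Rz(yaw) Ry(pitch) Rx(roll)).
In Python, from station import arm gives the robot as it stands.
- The arm moves only by the tool step_arm, never from a script. Its argument "rows" is a list of rows, each a list of 5 numbers: the shift along the world's x, y, z in m, then the turn about the world's z in rad, then the finger opening in m, from 0 to 0.0876. In form: [[x, y, z, spin, gripper], ...]. A call has 1 to 20 rows; each row is the pose to reach, as a shift and turn from the pose commanded when the call began; what a row does not reach only later rows make up. A row lasts 1/10 s, in which the tool goes at most 50 mm and 8.59 degrees, less where a joint would pass 70% of its speed; a pose out of reach is approached as far as the arm can. A call with a gripper value outside its range is refused whole. The fingers move at their own pace and stop on an object; "newtons" is the grip in N (left out, the last holds). Time passes only in rows, so rows that repeat a pose let the fingers close. It gives the time, the measured TCP pose, the force, the opening and the grip force at its end, in the units of the state.
- arm.get_state(): the state, without advancing time (a new reading comes with each control period).
- arm.grab_frame(name): name is "scene" or "top" or "wrist"; returns a dict with "color" (420x560x3 uint8, blue, green, red), "vfov" (degrees; the focal length in pixels is half the picture's height over the tangent of half this angle, whatever the lens; pixels are square), "cx", "cy" (the principal point, pixels), "rvec" (rotation vector, rad) and "tvec" (3), from world to camera coordinates, as OpenCV has them. Camera axes: x right, y down, z forward; pixel columns grow to the right and rows downward; lengths in m; the calibration is good to about 2 mm. The wrist camera is an equidistant fisheye: a pixel r from the principal point sees the ray r / f radians off the axis. A picture is of the moment at which its call begins. There is no depth.
- arm.job_done(): hands the job in; it is judged then, once.
The state is a dict: "t": time; "q": joint angles; "qd": joint speeds; "joint_efforts": joint torques, N m; "eef_pos": TCP position; "ee_rot": TCP orientation; "force": force on the tool from outside, world axes, zero at the start; "moment": the same for the moment, N m; "width": finger opening in m; "gripper_force": force on a finger pad.
Only numpy, scipy, OpenCV 4.12 (cv2) and the standard library are available. Lean on these libraries where they do the work, as an engineer would, in place of code of your own. Each camera call takes 0.05 s, during which the arm holds its last target. There are 200 camera calls.

## Working session

There is one attempt and no reset: what is moved stays moved. The work goes in short steps, Python scripts to look and compute and a tool call to move; the robot and the scene stay as the last step left them, time stands still between calls to the robot, and variables do not carry over. Pictures are saved under pics/ and viewed, at most 10 in all, crops included, and the job is handed in when it is done.

Besides the shell and the picture viewer there is one more tool, called after "Call:" in YAML: its name, and indented under it one key for each argument. step_arm: Moves the arm, as the interface text tells. Its arguments: {"type":"object","properties":{"rows":{"type":"array"},"newtons":{"type":"number"}},"required":["rows"]}

```bash
mkdir -p pics; cat > h.py <<'E'
import numpy as np, cv2
from station import arm
def grab(n):
    f=arm.grab_frame(n); return f
def K(f): 
    F=210/np.tan(np.radians(f["vfov"])/2); return F
def ray(f,u,v):
    F=K(f);R=cv2.Rodrigues(np.array(f["rvec"],float))[0];t=np.array(f["tvec"],float).ravel()
    d=R.T@np.array([(u-f["cx"])/F,(v-f["cy"])/F,1]); return -R.T@t,d
def onz(f,u,v,z):
    c,d=ray(f,u,v); return c+d*(z-c[2])/d[2]
def proj(f,P):
    F=K(f);M=np.array([[F,0,f["cx"]],[0,F,f["cy"]],[0,0,1]])
    return cv2.projectPoints(np.array(P,float).reshape(-1,3),np.array(f["rvec"],float),np.array(f["tvec"],float),M,None)[0].reshape(-1,2)
E
python3 - <<'E'
from h import *
a=grab("scene");b=grab("top")
cv2.imwrite("pics/s1.png",a["color"]);cv2.imwrite("pics/t1.png",b["color"])
import pickle;pickle.dump((a,b),open("f1.pkl","wb"))
s=arm.get_state();print({k:np.round(s[k],3) for k in s})
for f in(a,b):print(f["vfov"],ray(f,280,210))
E
```

```text
{'t': np.float64(0.1), 'q': array([ 1.433,  0.359,  0.011, -0.   , -1.224, -0.288]), 'qd': array([-0.003,  0.001,  0.001,  0.003,  0.001, -0.001]), 'joint_efforts': array([-0.0000e+00, -5.8416e+01,  2.9375e+01,  7.0160e+00,  1.0000e-02,
       -0.0000e+00]), 'eef_pos': array([0.279, 0.614, 0.192]), 'ee_rot': array([ 3.14 , -0.   , -0.426]), 'force': array([ 0.696, -0.274,  0.362]), 'moment': array([-0.022, -0.021, -0.026]), 'gripper_force': np.float64(0.0), 'width': np.float64(0.088)}
46.11135521742906 (array([0.92875395, 0.45697885, 0.81839518]), array([-0.36410111, -0.52733887, -0.76793181]))
52.069898862337375 (array([0.49884891, 0.04991577, 1.02592919]), array([ 0.11181289, -0.01903962, -0.99359153]))
```

View pics/s1.png

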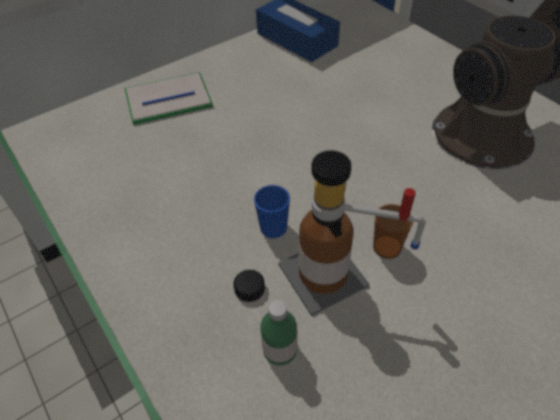

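View pics/t1.png

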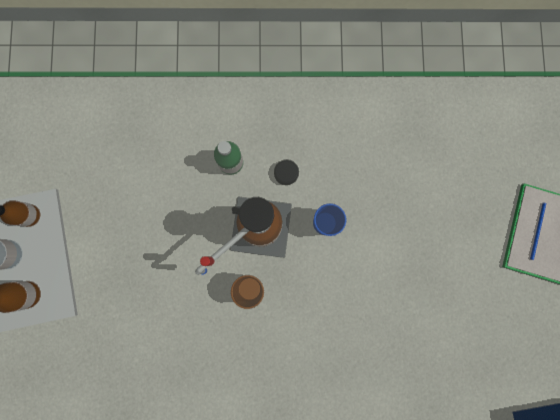

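The scene view shows the spout partway round (red grip ~(407,205), nozzle ~(416,245)), the amber jar beneath it and the blue beaker at (272,212). The top view shows the cap at (256,214), grip at (207,261), jar at (247,292), beaker at (330,220), and the lug at (236,211).

```bash
cat > m.py <<'E'
from h import *
def mask(f,lo,hi,roi=None):
    h=cv2.cvtColor(f["color"],cv2.COLOR_BGR2HSV);m=cv2.inRange(h,np.array(lo),np.array(hi))
    if roi: 
        z=np.zeros_like(m);x0,y0,x1,y1=roi;z[y0:y1,x0:x1]=m[y0:y1,x0:x1];m=z
    return m
def big(m):
    c,_=cv2.findContours(m,cv2.RETR_EXTERNAL,cv2.CHAIN_APPROX_NONE);return max(c,key=cv2.contourArea)
def rep(n,f,c,z):
    e=cv2.minEnclosingCircle(c);M=cv2.moments(c);ce=(M["m10"]/M["m00"],M["m01"]/M["m00"])
    print(n,np.round(e[0],1),round(e[1],1),np.round(ce,1),cv2.boundingRect(c),np.round(onz(f,*ce,z),4));return ce
E
python3 - <<'E'
from m import *
import pickle
a,b=pickle.load(open("f1.pkl","rb"))
blue=((100,100,40),(130,255,255));red1=((0,170,60),(5,255,255));red2=((170,150,60),(180,255,255))
rep("beaker top",b,big(mask(b,*blue,(300,190,360,250))),.095)
rep("nozzle top",b,big(mask(b,*blue,(180,240,230,290))),.14)
rep("nozzle scene",a,big(mask(a,*blue,(400,220,440,260))),.14)
rep("beaker scene",a,big(mask(a,*blue,(240,170,300,250))),.095)
rep("grip top",b,big(mask(b,*red2,(190,245,225,275))|mask(b,*red1,(190,245,225,275))),.27)
rep("grip sc",a,big(mask(a,*red2,(390,180,425,225))|mask(a,*red1,(390,180,425,225))),.243)
rep("cap top",b,big(mask(b,(0,0,0),(180,255,45),(241,190,280,235))),.305)
rep("cap sc",a,big(mask(a,(0,0,0),(180,255,45),(300,145,360,192))),.295)
rep("lug",b,big(mask(b,(0,0,0),(180,255,45),(228,200,241,220))),.2)
rep("jar",b,big(mask(b,(5,120,40),(20,255,255),(225,268,270,315))),.095)
big4=cv2.resize(b["color"][180:320,180:360],None,fx=4,fy=4,interpolation=cv2.INTER_CUBIC)
cv2.imwrite("pics/t1c.png",big4)
E
```

```text
beaker top [329.2 219.8] 16.5 [329.4 219.5] (314, 204, 32, 32) [ 0.582  -0.0753  0.095 ]
nozzle top [205. 271.] 2.2 [205.5 270.3] (204, 269, 3, 5) [0.4765 0.1856 0.14  ]
nozzle scene [414.2 245.4] 3.2 [414.1 245.7] (411, 243, 7, 6) [0.4743 0.1909 0.14  ]
beaker scene [272.  211.3] 25.8 [272.2 209.9] (255, 186, 34, 52) [ 0.5975 -0.0491  0.095 ]
grip top [204.9 260.6] 4.0 [204.8 260.9] (201, 258, 8, 7) [0.4959 0.167  0.27  ]
grip sc [406.  204.5] 15.3 [406.3 204. ] (400, 190, 14, 30) [0.4955 0.1695 0.243 ]Traceback (most recent call last):
  File "<stdin>", line 11, in <module>
  File "m.py", line 8, in big
    c,_=cv2.findContours(m,cv2.RETR_EXTERNAL,cv2.CHAIN_APPROX_NONE);return max(c,key=cv2.contourArea)
                                                                           ~~~^^^^^^^^^^^^^^^^^^^^^^^
ValueError: max() iterable argument is empty
```

```bash
python3 - <<'E'
from m import *
import pickle
a,b=pickle.load(open("f1.pkl","rb"))
print(b["color"][214,256],b["color"][211,236],b["color"][240,280],b["color"][295,250],a["color"][170,330])
K_=((0,0,0),(180,255,62))
rep("cap top",b,big(mask(b,*K_,(241,190,280,235))),.305)
rep("cap sc",a,big(mask(a,*K_,(300,145,360,190))),.295)
try: rep("lug",b,big(mask(b,*K_,(228,200,241,220))),.2)
except Exception as e:print(e)
rep("jar",b,big(mask(b,(3,100,30),(22,255,255),(225,268,270,315))),.095)
# foot: gray square corners
cv2.imwrite("pics/t1c.png",cv2.resize(b["color"][180:320,180:360],None,fx=4,fy=4,interpolation=cv2.INTER_CUBIC))
E
```

```text
[51 53 52] [48 50 49] [97 98 94] [ 58  86 119] [27 28 22]
cap top [256. 214.] 17.5 [256.2 214.3] (241, 198, 32, 34) [0.5731 0.0762 0.305 ]
cap sc [331.  167.5] 19.8 [330.9 168.2] (312, 151, 39, 36) [0.5727 0.0783 0.295 ]
lug [236.5 213. ] 6.9 [236.6 210.9] (232, 207, 9, 13) [0.5906 0.1178 0.2   ]
jar [247.  291.6] 16.4 [246.8 291.6] (231, 276, 33, 33) [0.4296 0.1043 0.095 ]
```

View pics/t1c.png

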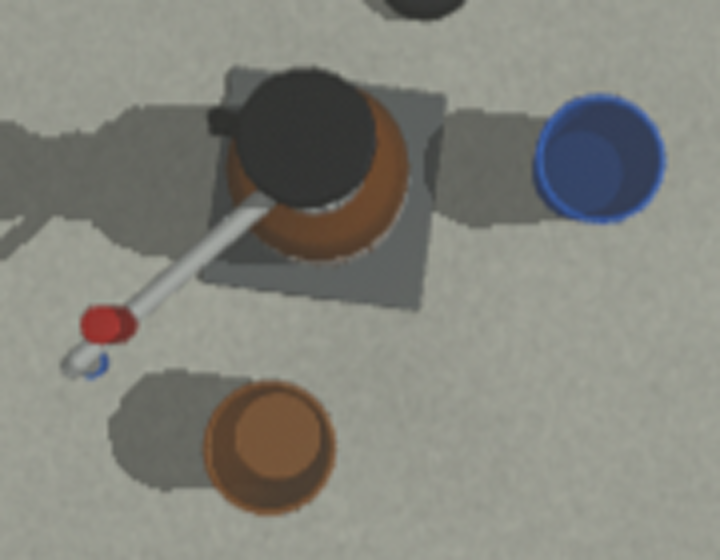

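The crop confirms the foot is turned about -8°, so the parked spout points at ~82° in the world frame. The grip is at (0.496,0.167), the axis at (0.573,0.076) and the beaker at (0.582,-0.075). I'll pinch the post with the fingers' line about 30° off tangent, which keeps the last joint in range for the whole swing.

Call:
step_arm:
  rows:
    - [0, 0, 0.05, -0.07, 0.07]
    - [0, 0, 0.1, -0.15, 0.07]
    - [0, 0, 0.14, -0.25, 0.07]
    - [0.02, -0.04, 0.16, -0.35, 0.07]
    - [0.04, -0.08, 0.16, -0.45, 0.07]
    - [0.06, -0.12, 0.16, -0.55, 0.07]
    - [0.08, -0.16, 0.16, -0.65, 0.07]
    - [0.1, -0.2, 0.16, -0.75, 0.07]
    - [0.12, -0.24, 0.16, -0.85, 0.07]
    - [0.14, -0.28, 0.16, -0.97, 0.07]
    - [0.16, -0.32, 0.16, -0.97, 0.07]
    - [0.18, -0.36, 0.16, -0.97, 0.07]
    - [0.195, -0.4, 0.16, -0.97, 0.07]
    - [0.21, -0.43, 0.16, -0.97, 0.07]
    - [0.217, -0.448, 0.16, -0.97, 0.07]
    - [0.217, -0.448, 0.16, -0.97, 0.07]
    - [0.217, -0.448, 0.16, -0.97, 0.07]
  newtons: 10

```text
t: 1.8
eef_pos: [0.4957, 0.1664, 0.3527]
ee_rot: [3.141, 0.0, -1.397]
force: [0.1, -0.8, 0.5]
width: 0.0699
gripper_force: 0.0
```

```bash
python3 - <<'E'
from h import *
f=grab("wrist");cv2.imwrite("pics/w1.png",f["color"])
s=arm.get_state();print(s["eef_pos"],s["ee_rot"],s["q"])
# where grip top should appear (fisheye)
R=cv2.Rodrigues(np.array(f["rvec"]))[0]
for P in [(.496,.167,.27),(s["eef_pos"])]:
    p=R@np.array(P)+np.array(f["tvec"]).ravel();th=np.arccos(p[2]/np.linalg.norm(p));d=p[:2]/np.linalg.norm(p[:2]);print(f["cx"]+K(f)*th*d[0],f["cy"]+K(f)*th*d[1])
E
```

```text
[0.49560282 0.16695615 0.35270679] [ 3.14114698e+00  5.85751831e-05 -1.39606221e+00] [ 7.00218073e-01  4.07097220e-02 -3.59425661e-02 -2.75036769e-04
 -1.49450020e+00 -5.25462930e-01]
279.6316620693743 203.95559585969045
280.19383817739913 241.54603512357664
```

View pics/w1.png

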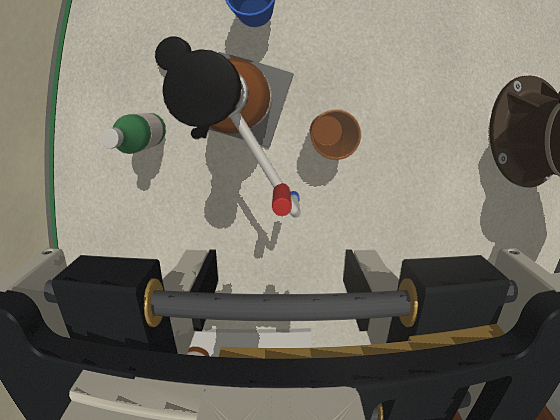

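The grip top is at (282,207), against a prediction of (280,204), so the alignment is good. I'll descend and pinch it.

Call:
step_arm:
  rows:
    - [0, 0, -0.03, 0, 0.07]
    - [0, 0, -0.06, 0, 0.07]
    - [0, 0, -0.085, 0, 0.07]
    - [0, 0, -0.1, 0, 0.07]
    - [0, 0, -0.11, 0, 0.07]
    - [0, 0, -0.11, 0, 0.05]
    - [0, 0, -0.11, 0, 0.03]
    - [0, 0, -0.11, 0, 0.01]
    - [0, 0, -0.11, 0, 0.01]
    - [0, 0, -0.11, 0, 0.01]
    - [0, 0, -0.11, 0, 0.01]
  newtons: 10

```text
t: 2.95
eef_pos: [0.4959, 0.1667, 0.2433]
ee_rot: [-3.141, 0.0, -1.396]
force: [0.2, 0.6, -0.1]
width: 0.027
gripper_force: 0.0
```

```bash
python3 - <<'E'
from h import *
f=grab("wrist");R=cv2.Rodrigues(np.array(f["rvec"]))[0];print("cam",-R.T@np.array(f["tvec"]).ravel())
s=arm.get_state();print(s["eef_pos"],s["width"],s["force"])
A=np.array([.573,.0762]);g=np.array([.4957,.1668])
d=g-A;a0=np.degrees(np.arctan2(d[1],d[0]));print(a0,np.hypot(*d))
B=np.array([.582,-.0753])-A;a1=np.degrees(np.arctan2(B[1],B[0]))%360;print(a1)
for lo,hi,n in((a0,a0+(a1-a0)/2,16),(a0+(a1-a0)/2,a1,16)):
    st=A+.12*np.array([np.cos(np.radians(lo)),np.sin(np.radians(lo))]) if lo!=a0 else g
    rows=[]
    for i in range(1,n+1):
        t=np.radians(lo+(hi-lo)*i/n);p=A+.12*np.array([np.cos(t),np.sin(t)])-st
        rows.append([round(float(p[0]),3),round(float(p[1]),3),0,round(float(t-np.radians(lo)),2)])
    print(rows)
E
```

```text
cam [0.5102896  0.08537108 0.43440342]
[0.49588961 0.16669777 0.24318106] 0.023262490280652907 [ 0.03992045  0.46358495 -0.03878036]
130.47083999904837 0.11909513004317178
273.3997141591233
[[-0.007, -0.006, 0, 0.08], [-0.014, -0.013, 0, 0.16], [-0.02, -0.02, 0, 0.23], [-0.025, -0.028, 0, 0.31], [-0.029, -0.036, 0, 0.39], [-0.033, -0.044, 0, 0.47], [-0.037, -0.053, 0, 0.55], [-0.039, -0.062, 0, 0.62], [-0.041, -0.071, 0, 0.7], [-0.042, -0.08, 0, 0.78], [-0.043, -0.09, 0, 0.86], [-0.042, -0.099, 0, 0.94], [-0.041, -0.108, 0, 1.01], [-0.04, -0.118, 0, 1.09], [-0.037, -0.127, 0, 1.17], [-0.034, -0.135, 0, 1.25]]
[[0.004, -0.009, 0, 0.08], [0.008, -0.017, 0, 0.16], [0.013, -0.025, 0, 0.23], [0.019, -0.032, 0, 0.31], [0.025, -0.039, 0, 0.39], [0.032, -0.045, 0, 0.47], [0.039, -0.051, 0, 0.55], [0.047, -0.057, 0, 0.62], [0.055, -0.061, 0, 0.7], [0.064, -0.065, 0, 0.78], [0.072, -0.069, 0, 0.86], [0.081, -0.071, 0, 0.94], [0.09, -0.073, 0, 1.01], [0.1, -0.075, 0, 1.09], [0.109, -0.075, 0, 1.17], [0.118, -0.075, 0, 1.25]]
```

Call:
step_arm:
  rows:
    - [0, 0, 0, 0, 0.01]
    - [0, 0, 0, 0, 0.01]
    - [0, 0, 0, 0, 0.01]
    - [0, 0, 0, 0, 0.01]
    - [-0.007, -0.006, 0, 0.08, 0.01]
    - [-0.014, -0.013, 0, 0.16, 0.01]
    - [-0.02, -0.02, 0, 0.23, 0.01]
    - [-0.025, -0.028, 0, 0.31, 0.01]
    - [-0.029, -0.036, 0, 0.39, 0.01]
    - [-0.033, -0.044, 0, 0.47, 0.01]
    - [-0.037, -0.053, 0, 0.55, 0.01]
    - [-0.039, -0.062, 0, 0.62, 0.01]
    - [-0.041, -0.071, 0, 0.7, 0.01]
    - [-0.042, -0.08, 0, 0.78, 0.01]
    - [-0.043, -0.09, 0, 0.86, 0.01]
    - [-0.042, -0.099, 0, 0.94, 0.01]
    - [-0.041, -0.108, 0, 1.01, 0.01]
    - [-0.04, -0.118, 0, 1.09, 0.01]
    - [-0.037, -0.127, 0, 1.17, 0.01]
    - [-0.034, -0.135, 0, 1.25, 0.01]
  newtons: 10

```text
t: 5.0
eef_pos: [0.4619, 0.0313, 0.2431]
ee_rot: [-3.141, -0.0, -0.142]
force: [0.2, -0.1, 0.6]
width: 0.0098
gripper_force: 0.0
```

The opening of 9.8 mm means the post isn't between the pads. I'll look.

```bash
python3 - <<'E'
from m import *
b=grab("top");a=grab("scene")
cv2.imwrite("pics/c2.png",np.vstack([np.hstack([cv2.resize(x,(400,300)) for x in (b["color"][150:330,150:390],a["color"][110:320,200:480])]),cv2.resize(grab("wrist")["color"],(800,300))]))
E
```

```text
(no output)
```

View pics/c2.png

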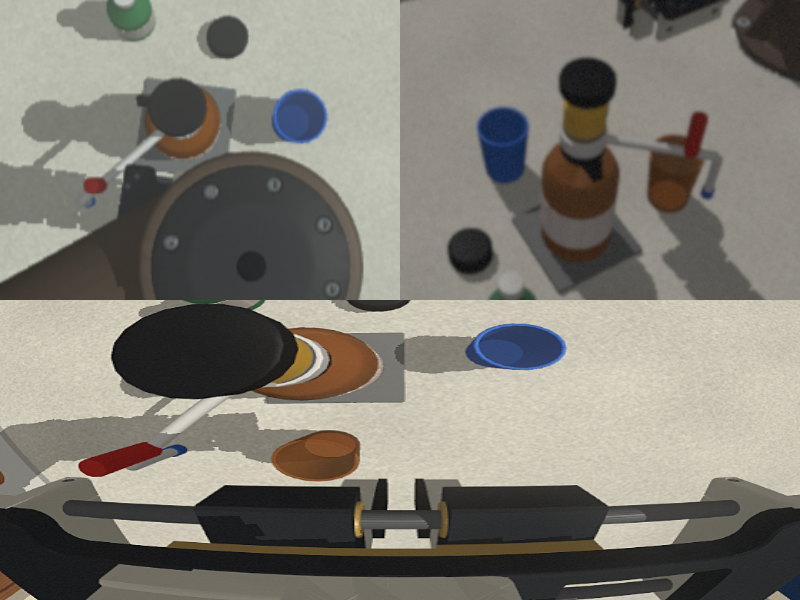

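```bash
python3 - <<'E'
from m import *
a=grab("scene");b=grab("top");w=grab("wrist");s=arm.get_state();T=s["eef_pos"];print(T,s["ee_rot"])
print("proj scene",proj(a,T),"top",proj(b,T), proj(b,T+[0,0,.085]))
R=cv2.Rodrigues(np.array(w["rvec"]))[0];print("cam",-R.T@np.array(w["tvec"]).ravel(),"axis",R[2])
p=R@T+np.array(w["tvec"]).ravel();th=np.arccos(p[2]/np.linalg.norm(p));print("wrist",np.array([w["cx"],w["cy"]])+K(w)*th*p[:2]/np.linalg.norm(p[:2]))
for n,f,roi in(("a",a,(380,170,430,235)),("b",b,(185,240,230,280))):
    rep(n,f,big(mask(f,(170,150,60),(180,255,255),roi)|mask(f,(0,170,60),(5,255,255),roi)),.243)
m=a["color"].copy();x,y=proj(a,T)[0].astype(int);cv2.circle(m,(x,y),4,(0,255,0),1)
n=w["color"].copy()
cv2.imwrite("pics/c3.png",np.hstack([cv2.resize(m[0:210,260:540],(400,300)),cv2.resize(n[200:400,160:420],(390,300))]))
E
```

```text
[0.4617082  0.03193769 0.24296525] [-3.14154502e+00  2.69559261e-05 -1.47512139e-01]
proj scene [[361.66842191 145.97531148]] top [[282.33591181 279.19263061]] [[283.5799483  281.72736901]]
cam [0.54371805 0.01992534 0.43409426] axis [-0.3022836   0.04673479 -0.95207168]
wrist [281.16368058 241.37710213]
a [406.7 204.9] 15.2 [406.2 204.7] (400, 190, 14, 31) [0.4968 0.1704 0.243 ]Traceback (most recent call last):
  File "<stdin>", line 7, in <module>
  File "m.py", line 8, in big
    c,_=cv2.findContours(m,cv2.RETR_EXTERNAL,cv2.CHAIN_APPROX_NONE);return max(c,key=cv2.contourArea)
                                                                           ~~~^^^^^^^^^^^^^^^^^^^^^^^
ValueError: max() iterable argument is empty
```

```bash
python3 - <<'E'
from m import *
a=grab("scene");w=grab("wrist");s=arm.get_state();T=s["eef_pos"]
m=a["color"].copy();x,y=proj(a,T)[0].astype(int);cv2.circle(m,(x,y),4,(0,255,0),1)
n=w["color"].copy();cv2.circle(n,(281,241),3,(0,255,0),1)
cv2.imwrite("pics/c3.png",np.hstack([cv2.resize(m[40:190,280:480],(400,300)),cv2.resize(n[200:400,160:420],(390,300))]))
E
```

```text
(no output)
```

View pics/c3.png

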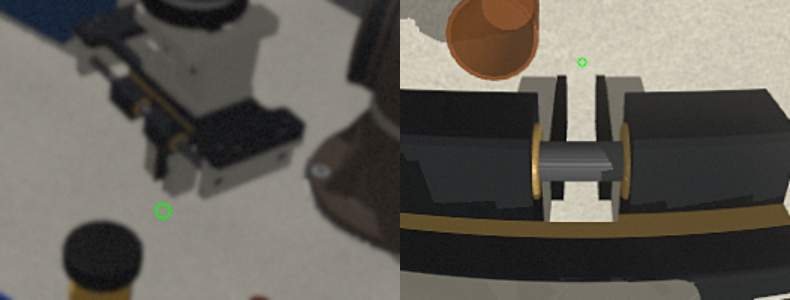

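```bash
python3 - <<'E'
from m import *
a=grab("scene");w=grab("wrist");T=arm.get_state()["eef_pos"]
R=cv2.Rodrigues(np.array(w["rvec"]))[0]
for h in(0,.01,.02,.03,.04):
    P=T+[0,0,h];p=R@P+np.array(w["tvec"]).ravel();th=np.arccos(p[2]/np.linalg.norm(p));print(h,np.array([w["cx"],w["cy"]])+K(w)*th*p[:2]/np.linalg.norm(p[:2]),proj(a,P))
E
```

```text
0 [281.31104915 241.26709348] [[361.65633562 145.99776769]]
0.01 [281.32964781 247.75635284] [[362.26004943 141.6141672 ]]
0.02 [281.3497482  254.86637283] [[362.87488248 137.14982929]]
0.03 [281.37151017 262.68281785] [[363.50114482 132.60250267]]
0.04 [281.39510916 271.30593932] [[364.13915813 127.9698516 ]]
```

The fingertips really sit about 25 mm above the reported TCP, so they closed just above the post. The spout hasn't moved. I'll go back and grip deeper, in line with the tangent to within 15°.

Call:
step_arm:
  rows:
    - [0, 0, 0.03, 0, 0.07]
    - [0, 0.005, 0.06, -0.1, 0.07]
    - [0, 0.02, 0.06, -0.2, 0.07]
    - [0, 0.04, 0.06, -0.32, 0.07]
    - [0.005, 0.06, 0.06, -0.44, 0.07]
    - [0.01, 0.08, 0.06, -0.56, 0.07]
    - [0.017, 0.1, 0.06, -0.68, 0.07]
    - [0.025, 0.12, 0.06, -0.8, 0.07]
    - [0.0345, 0.136, 0.06, -0.9, 0.07]
    - [0.0345, 0.136, 0.06, -0.98, 0.07]
    - [0.0345, 0.136, 0.06, -0.98, 0.07]
    - [0.0345, 0.136, 0.03, -0.98, 0.07]
    - [0.0345, 0.136, 0.01, -0.98, 0.07]
    - [0.0345, 0.136, -0.01, -0.98, 0.07]
    - [0.0345, 0.136, -0.021, -0.98, 0.07]
    - [0.0345, 0.136, -0.021, -0.98, 0.01]
    - [0.0345, 0.136, -0.021, -0.98, 0.01]
    - [0.0345, 0.136, -0.021, -0.98, 0.01]
    - [0.0345, 0.136, -0.021, -0.98, 0.01]
    - [0.0345, 0.136, -0.021, -0.98, 0.01]
  newtons: 10

```text
t: 7.5
eef_pos: [0.4966, 0.1679, 0.2226]
ee_rot: [-3.141, 0.0, -1.126]
force: [1.2, 0.3, 0.6]
width: 0.0356
gripper_force: 0.0
```

Call:
step_arm:
  rows:
    - [0, 0, 0, 0, 0.01]
    - [0, 0, 0, 0, 0.01]
    - [0, 0, 0, 0, 0.01]
    - [0, 0, 0, 0, 0.01]
    - [0, 0, 0, 0, 0.01]
    - [0, 0, 0, 0, 0.01]

```text
t: 8.1
eef_pos: [0.4963, 0.1677, 0.222]
ee_rot: [-3.142, 0.0, -1.126]
force: [-1.6, 0.0, 1.3]
width: 0.0175
gripper_force: 10.0
```

Pinched: opening 17.5 mm, grip 10 N. Now the swing to the beaker.

Call:
step_arm:
  rows:
    - [-0.007, -0.006, 0, 0.08, 0.01]
    - [-0.014, -0.013, 0, 0.16, 0.01]
    - [-0.02, -0.02, 0, 0.23, 0.01]
    - [-0.025, -0.028, 0, 0.31, 0.01]
    - [-0.029, -0.036, 0, 0.39, 0.01]
    - [-0.033, -0.044, 0, 0.47, 0.01]
    - [-0.037, -0.053, 0, 0.55, 0.01]
    - [-0.039, -0.062, 0, 0.62, 0.01]
    - [-0.041, -0.071, 0, 0.7, 0.01]
    - [-0.042, -0.08, 0, 0.78, 0.01]
    - [-0.043, -0.09, 0, 0.86, 0.01]
    - [-0.042, -0.099, 0, 0.94, 0.01]
    - [-0.041, -0.108, 0, 1.01, 0.01]
    - [-0.04, -0.118, 0, 1.09, 0.01]
    - [-0.037, -0.127, 0, 1.17, 0.01]
    - [-0.034, -0.135, 0, 1.25, 0.01]

```text
t: 9.7
eef_pos: [0.4633, 0.0329, 0.2221]
ee_rot: [-3.141, -0.002, 0.128]
force: [3.4, 1.7, -2.3]
width: 0.0177
gripper_force: 10.0
```

Call:
step_arm:
  rows:
    - [0.004, -0.009, 0, 0.08, 0.01]
    - [0.008, -0.017, 0, 0.16, 0.01]
    - [0.013, -0.025, 0, 0.23, 0.01]
    - [0.019, -0.032, 0, 0.31, 0.01]
    - [0.025, -0.039, 0, 0.39, 0.01]
    - [0.032, -0.045, 0, 0.47, 0.01]
    - [0.039, -0.051, 0, 0.55, 0.01]
    - [0.047, -0.057, 0, 0.62, 0.01]
    - [0.055, -0.061, 0, 0.7, 0.01]
    - [0.064, -0.065, 0, 0.78, 0.01]
    - [0.072, -0.069, 0, 0.86, 0.01]
    - [0.081, -0.071, 0, 0.94, 0.01]
    - [0.09, -0.073, 0, 1.01, 0.01]
    - [0.1, -0.075, 0, 1.09, 0.01]
    - [0.109, -0.075, 0, 1.17, 0.01]
    - [0.118, -0.075, 0, 1.25, 0.01]
    - [0.118, -0.075, 0, 1.25, 0.01]

```text
t: 11.4
eef_pos: [0.5821, -0.0403, 0.222]
ee_rot: [3.14, -0.003, 1.378]
force: [-0.5, 8.6, 4.1]
width: 0.0177
gripper_force: 10.0
```

```bash
python3 - <<'E'
from m import *
a=grab("scene");b=grab("top");s=arm.get_state();print(s["eef_pos"],s["width"],s["q"][5])
cv2.imwrite("pics/c4.png",np.hstack([cv2.resize(b["color"][150:330,180:420],(400,300)),cv2.resize(a["color"][110:290,180:420],(400,300))]))
E
```

```text
[ 0.58144677 -0.04031416  0.22202546] 0.017507931655101273 2.681981611452955
```

View pics/c4.png

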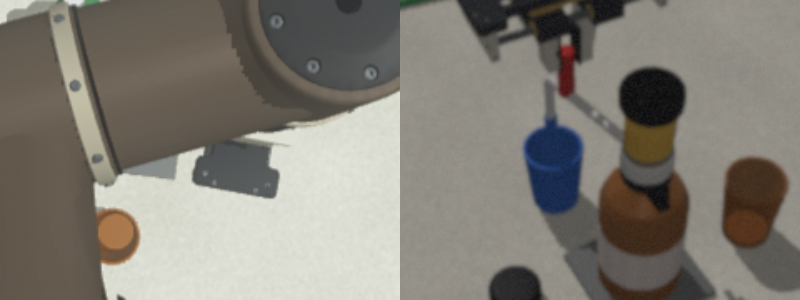

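The scene crop shows the nozzle above the beaker's rim. I'll release, rise and measure it with the arm clear.

Call:
step_arm:
  rows:
    - [0, 0, 0, 0, 0.03]
    - [0, 0, 0, 0, 0.05]
    - [0, 0, 0, 0, 0.05]
    - [0, 0, 0, 0, 0.05]
    - [0, 0, 0, 0, 0.05]
    - [0, 0, 0.02, 0, 0.05]
    - [0, 0, 0.04, 0, 0.05]
    - [0, 0, 0.07, 0, 0.05]
    - [0, 0, 0.1, 0, 0.03]
    - [-0.02, 0.02, 0.12, 0, 0.0]
    - [-0.05, 0.05, 0.12, 0, 0.0]
    - [-0.07, 0.08, 0.12, 0, 0.0]
    - [-0.09, 0.1, 0.12, 0, 0.0]
    - [-0.12, 0.12, 0.12, 0, 0.0]
    - [-0.12, 0.12, 0.12, 0, 0.0]
    - [-0.12, 0.12, 0.12, 0, 0.0]
    - [-0.12, 0.12, 0.12, 0, 0.0]

```text
t: 13.2
eef_pos: [0.4606, 0.0775, 0.342]
ee_rot: [3.141, 0.0, 1.374]
force: [0.3, 0.1, 0.1]
width: 0.001
gripper_force: 0.0
```

```bash
python3 - <<'E'
from m import *
a=grab("scene");b=grab("top");w=grab("wrist");s=arm.get_state();print(s["eef_pos"],s["width"])
cv2.imwrite("pics/c5.png",np.vstack([np.hstack([cv2.resize(b["color"][180:270,240:360],(400,300),interpolation=2),cv2.resize(a["color"][140:230,230:350],(400,300),interpolation=2)]),np.hstack([cv2.resize(w["color"],(400,300)),np.zeros((300,400,3),np.uint8)])]))
A=np.array([.573,.0762])
for n,f,z in(("a",a,.243),("b",b,.27)):
    try:
        c=rep(n,f,big(mask(f,(170,150,50),(180,255,255))|mask(f,(0,170,50),(5,255,255))),z);d=onz(f,*c,z)[:2]-A;print(np.degrees(np.arctan2(d[1],d[0]))%360,np.hypot(*d))
    except Exception as e:print(n,e)
m=mask(w,(170,150,50),(180,255,255))|mask(w,(0,170,50),(5,255,255));c=big(m);print(cv2.boundingRect(c))
E
```

```text
[0.46077701 0.07723694 0.34161204] 0.0006653786979579409
a [279.  152.4] 13.6 [279.3 151.5] (276, 139, 8, 28) [ 0.5808 -0.0424  0.243 ]
273.77209519238124 0.11887556546527614
b max() iterable argument is empty
(402, 264, 18, 20)
```

View pics/c5.png

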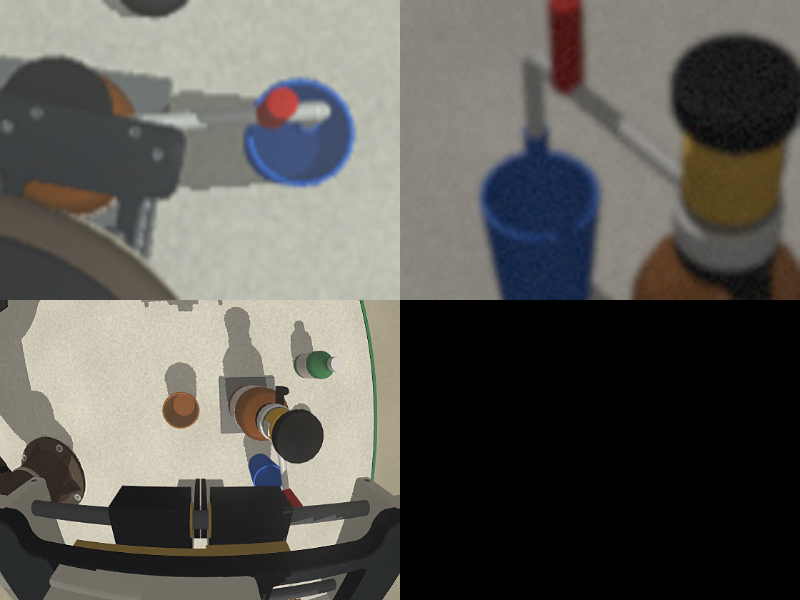

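```bash
python3 - <<'E'
from m import *
b=grab("top");A=np.array([.573,.0762])
m=mask(b,(165,120,50),(180,255,255),(300,195,345,235))|mask(b,(0,120,50),(6,255,255),(300,195,345,235))
c=rep("grip",b,big(m),.27)
d=onz(b,*c,.265)[:2]-A;print(np.degrees(np.arctan2(d[1],d[0]))%360,np.hypot(*d))
B=np.array([.582,-.0753]);print("tip",A+.15*d/np.hypot(*d),"beaker",B)
roi=(310,195,355,245);rep("beaker",b,cv2.convexHull(big(mask(b,(100,100,40),(130,255,255),roi))),.095)
E
```

```text
grip [324. 211.] 5.1 [323.8 210.7] (319, 206, 10, 11) [ 0.582  -0.0423  0.27  ]
274.57315302825964 0.11947717351199118
tip [ 0.58495978 -0.07332245] beaker [ 0.582  -0.0753]
beaker [329.3 220. ] 16.5 [329.7 219.8] (314, 204, 32, 32) [ 0.5813 -0.0761  0.095 ]
```

The nozzle is within about 2–3 mm of the beaker's centre. Next I'll move above the cap with the fingers closed.

Call:
step_arm:
  rows:
    - [0.03, 0, 0, 0, 0]
    - [0.06, 0, 0, 0, 0]
    - [0.09, 0, 0, 0, 0]
    - [0.112, -0.001, 0, 0, 0]
    - [0.112, -0.001, 0, 0, 0]
    - [0.112, -0.001, -0.02, 0, 0]
    - [0.112, -0.001, -0.04, 0, 0]
    - [0.112, -0.001, -0.05, 0, 0]
    - [0.112, -0.001, -0.054, 0, 0]
    - [0.112, -0.001, -0.058, 0, 0]
    - [0.112, -0.001, -0.058, 0, 0]

```text
t: 14.5
eef_pos: [0.5724, 0.0767, 0.2843]
ee_rot: [3.141, -0.0, 1.374]
force: [-0.4, -0.1, -0.8]
width: 0.0005
gripper_force: 0.0
```

No contact yet, so I'll go down slowly.

Call:
step_arm:
  rows:
    - [0, 0, -0.003, 0, 0]
    - [0, 0, -0.006, 0, 0]
    - [0, 0, -0.009, 0, 0]
    - [0, 0, -0.012, 0, 0]
    - [0, 0, -0.012, 0, 0]

```text
t: 15.0
eef_pos: [0.5724, 0.0767, 0.2718]
ee_rot: [3.142, 0.0, 1.374]
force: [-0.0, 0.5, 0.5]
width: 0.0003
gripper_force: 0.0
```

Call:
step_arm:
  rows:
    - [0, 0, -0.003, 0, 0]
    - [0, 0, -0.006, 0, 0]
    - [0, 0, -0.006, 0, 0]

```text
t: 15.3
eef_pos: [0.5725, 0.0767, 0.2661]
ee_rot: [3.141, -0.0, 1.374]
force: [-1.8, 0.2, 4.6]
width: 0.0004
gripper_force: 2.5
```

Call:
step_arm:
  rows:
    - [0, 0, -0.003, 0, 0]
    - [0, 0, -0.006, 0, 0]
    - [0, 0, -0.006, 0, 0]

```text
t: 15.6
eef_pos: [0.5725, 0.0767, 0.2605]
ee_rot: [3.141, -0.0, 1.374]
force: [-2.4, 0.9, 6.9]
width: 0.0005
gripper_force: 3.6
```

Call:
step_arm:
  rows:
    - [0, 0, -0.003, 0, 0]
    - [0, 0, -0.006, 0, 0]
    - [0, 0, -0.008, 0, 0]
    - [0, 0, -0.009, 0, 0]
    - [0, 0, -0.01, 0, 0]
    - [0, 0, -0.01, 0, 0]

```text
t: 16.2
eef_pos: [0.5728, 0.0767, 0.2535]
ee_rot: [3.138, -0.001, 1.375]
force: [-7.8, 1.8, 21.9]
width: 0.0002
gripper_force: 10.7
```

The force jumped to 22 N and the motion stalled, so the cap is on its stop. I'll hold briefly and then lift straight up.

Call:
step_arm:
  rows:
    - [0, 0, 0, 0, 0]
    - [0, 0, 0, 0, 0]
    - [0, 0, 0, 0, 0]
    - [0, 0, 0.006, 0, 0]
    - [0, 0, 0.012, 0, 0]
    - [0, 0, 0.018, 0, 0]
    - [0, 0, 0.025, 0, 0]
    - [0, 0, 0.04, 0, 0]
    - [0, 0, 0.06, 0, 0]
    - [0, 0, 0.09, 0, 0]
    - [-0.03, 0, 0.09, 0, 0]
    - [-0.06, 0, 0.09, 0, 0]
    - [-0.09, 0, 0.09, 0, 0]
    - [-0.112, 0, 0.09, 0, 0]
    - [-0.112, 0, 0.09, 0, 0]
    - [-0.112, 0, 0.09, 0, 0]

```text
t: 17.8
eef_pos: [0.4602, 0.0769, 0.3401]
ee_rot: [3.141, -0.001, 1.375]
force: [-0.7, -0.5, 0.0]
width: 0.0003
gripper_force: 0.0
```

```bash
python3 - <<'E'
from m import *
a=grab("scene");b=grab("top");s=arm.get_state();print(s["eef_pos"],s["ee_rot"],s["force"])
R=lambda f,r:big(mask(f,(165,120,50),(180,255,255),r)|mask(f,(0,120,50),(6,255,255),r))
rep("grip",b,R(b,(300,195,345,235)),.27)
rep("cap sc",a,big(mask(a,(0,0,0),(180,255,62),(300,145,360,190))),.295)
roi=(310,195,355,245);rep("beaker",b,cv2.convexHull(big(mask(b,(100,100,40),(130,255,255),roi))),.095)
E
```

```text
[0.46077461 0.07682787 0.33964607] [-3.14113127e+00  3.92790643e-04  1.37412411e+00] [-0.07817754  0.28980057  0.34118488]
grip [323.8 210.5] 4.9 [323.9 210.6] (319, 206, 10, 10) [ 0.5822 -0.0424  0.27  ]
cap sc [331.  167.5] 19.8 [330.9 168.2] (312, 151, 39, 36) [0.5727 0.0783 0.295 ]
beaker [329.2 219.8] 16.5 [329.7 219.8] (314, 204, 32, 32) [ 0.5813 -0.0761  0.095 ]
```

The cap is back up, and the spout and beaker haven't moved. Next is the re-grasp and the swing back.

Call:
step_arm:
  rows:
    - [0.03, -0.03, 0, 0, 0.05]
    - [0.06, -0.06, 0, 0, 0.05]
    - [0.09, -0.09, 0, 0, 0.05]
    - [0.12, -0.119, 0, 0, 0.05]
    - [0.12, -0.119, 0, 0, 0.05]
    - [0.12, -0.119, 0, 0, 0.05]
    - [0.12, -0.119, -0.04, 0, 0.05]
    - [0.12, -0.119, -0.07, 0, 0.05]
    - [0.12, -0.119, -0.1, 0, 0.05]
    - [0.12, -0.119, -0.115, 0, 0.05]
    - [0.12, -0.119, -0.124, 0, 0.05]
    - [0.12, -0.119, -0.124, 0, 0.01]
    - [0.12, -0.119, -0.124, 0, 0.01]
    - [0.12, -0.119, -0.124, 0, 0.01]
    - [0.12, -0.119, -0.124, 0, 0.01]
    - [0.12, -0.119, -0.124, 0, 0.01]
    - [0.12, -0.119, -0.124, 0, 0.01]
    - [0.12, -0.119, -0.124, 0, 0.01]
    - [0.12, -0.119, -0.124, 0, 0.01]
  newtons: 10

```text
t: 19.8
eef_pos: [0.5808, -0.0423, 0.2167]
ee_rot: [3.14, -0.0, 1.374]
force: [0.2, 0.0, 5.4]
width: 0.0175
gripper_force: 10.0
```

```bash
python3 - <<'E'
from h import *
s=arm.get_state();print(s["eef_pos"],s["width"],s["force"],s["gripper_force"])
A=np.array([.573,.0765]);g=s["eef_pos"][:2];print(np.hypot(*(g-A)))
a0=np.degrees(np.arctan2(*(g-A)[::-1]))%360;print(a0)
st=g
for lo,hi,n in((a0,210,12),(210,145,12),(145,84,12)):
    rows=[]
    for i in range(1,n+1):
        t=np.radians(lo+(hi-lo)*i/n);p=A+.1195*np.array([np.cos(t),np.sin(t)])
        rows.append([round(float(p[0]-st[0]),3),round(float(p[1]-st[1]),3),0,round(float(t-np.radians(lo)),2),.01])
    st=p;print(rows)
E
```

```text
[ 0.58076398 -0.042295    0.21665007] 0.017530593845154877 [0.18081305 0.03872385 5.44484751] 10.001387000083923
0.11904843738994417
273.7393135349264
[[-0.011, -0.001, 0, -0.09, 0.01], [-0.022, 0.0, 0, -0.19, 0.01], [-0.033, 0.002, 0, -0.28, 0.01], [-0.044, 0.005, 0, -0.37, 0.01], [-0.054, 0.009, 0, -0.46, 0.01], [-0.064, 0.013, 0, -0.56, 0.01], [-0.074, 0.019, 0, -0.65, 0.01], [-0.083, 0.026, 0, -0.74, 0.01], [-0.091, 0.033, 0, -0.83, 0.01], [-0.098, 0.041, 0, -0.93, 0.01], [-0.105, 0.05, 0, -1.02, 0.01], [-0.111, 0.059, 0, -1.11, 0.01]]
[[-0.005, 0.01, 0, -0.09, 0.01], [-0.009, 0.021, 0, -0.19, 0.01], [-0.013, 0.031, 0, -0.28, 0.01], [-0.015, 0.042, 0, -0.38, 0.01], [-0.016, 0.054, 0, -0.47, 0.01], [-0.016, 0.065, 0, -0.57, 0.01], [-0.015, 0.076, 0, -0.66, 0.01], [-0.013, 0.087, 0, -0.76, 0.01], [-0.01, 0.098, 0, -0.85, 0.01], [-0.006, 0.109, 0, -0.95, 0.01], [-0.0, 0.119, 0, -1.04, 0.01], [0.006, 0.128, 0, -1.13, 0.01]]
[[0.006, 0.008, 0, -0.09, 0.01], [0.014, 0.016, 0, -0.18, 0.01], [0.021, 0.023, 0, -0.27, 0.01], [0.03, 0.03, 0, -0.35, 0.01], [0.039, 0.035, 0, -0.44, 0.01], [0.048, 0.04, 0, -0.53, 0.01], [0.058, 0.044, 0, -0.62, 0.01], [0.068, 0.047, 0, -0.71, 0.01], [0.079, 0.049, 0, -0.8, 0.01], [0.089, 0.051, 0, -0.89, 0.01], [0.1, 0.051, 0, -0.98, 0.01], [0.11, 0.05, 0, -1.06, 0.01]]
```

Call:
step_arm:
  rows:
    - [-0.011, -0.001, 0, -0.09, 0.01]
    - [-0.022, 0.0, 0, -0.19, 0.01]
    - [-0.033, 0.002, 0, -0.28, 0.01]
    - [-0.044, 0.005, 0, -0.37, 0.01]
    - [-0.054, 0.009, 0, -0.46, 0.01]
    - [-0.064, 0.013, 0, -0.56, 0.01]
    - [-0.074, 0.019, 0, -0.65, 0.01]
    - [-0.083, 0.026, 0, -0.74, 0.01]
    - [-0.091, 0.033, 0, -0.83, 0.01]
    - [-0.098, 0.041, 0, -0.93, 0.01]
    - [-0.105, 0.05, 0, -1.02, 0.01]
    - [-0.111, 0.059, 0, -1.11, 0.01]

```text
t: 21.0
eef_pos: [0.469, 0.0165, 0.2166]
ee_rot: [3.141, -0.0, 0.261]
force: [-0.7, -0.7, 5.1]
width: 0.0174
gripper_force: 10.0
```

Call:
step_arm:
  rows:
    - [-0.005, 0.01, 0, -0.09, 0.01]
    - [-0.009, 0.021, 0, -0.19, 0.01]
    - [-0.013, 0.031, 0, -0.28, 0.01]
    - [-0.015, 0.042, 0, -0.38, 0.01]
    - [-0.016, 0.054, 0, -0.47, 0.01]
    - [-0.016, 0.065, 0, -0.57, 0.01]
    - [-0.015, 0.076, 0, -0.66, 0.01]
    - [-0.013, 0.087, 0, -0.76, 0.01]
    - [-0.01, 0.098, 0, -0.85, 0.01]
    - [-0.006, 0.109, 0, -0.95, 0.01]
    - [0, 0.119, 0, -1.04, 0.01]
    - [0.006, 0.128, 0, -1.13, 0.01]

```text
t: 22.2
eef_pos: [0.4741, 0.1461, 0.2165]
ee_rot: [3.142, 0.003, -0.869]
force: [-11.4, 6.3, 12.2]
width: 0.0177
gripper_force: 10.0
```

Call:
step_arm:
  rows:
    - [0.006, 0.008, 0, -0.09, 0.01]
    - [0.014, 0.016, 0, -0.18, 0.01]
    - [0.021, 0.023, 0, -0.27, 0.01]
    - [0.03, 0.03, 0, -0.35, 0.01]
    - [0.039, 0.035, 0, -0.44, 0.01]
    - [0.048, 0.04, 0, -0.53, 0.01]
    - [0.058, 0.044, 0, -0.62, 0.01]
    - [0.068, 0.047, 0, -0.71, 0.01]
    - [0.079, 0.049, 0, -0.8, 0.01]
    - [0.089, 0.051, 0, -0.89, 0.01]
    - [0.1, 0.051, 0, -0.98, 0.01]
    - [0.11, 0.05, 0, -1.06, 0.01]
    - [0.11, 0.05, 0, -1.06, 0.01]

```text
t: 23.5
eef_pos: [0.5874, 0.1966, 0.2165]
ee_rot: [-3.14, 0.004, -1.928]
force: [-0.5, 6.3, 4.8]
width: 0.0176
gripper_force: 10.0
```

Call:
step_arm:
  rows:
    - [0.001, 0, 0, 0, 0.01]
    - [0.002, -0.001, 0, 0, 0.01]
    - [0.003, -0.001, 0, 0, 0.01]
    - [0.003, -0.001, 0, 0, 0.01]

```text
t: 23.9
eef_pos: [0.5893, 0.1961, 0.2166]
ee_rot: [-3.141, 0.004, -1.925]
force: [-0.1, 7.8, 4.0]
width: 0.0177
gripper_force: 10.0
```

Call:
step_arm:
  rows:
    - [0.001, 0, 0, 0, 0.01]
    - [0.002, 0, 0, 0, 0.01]
    - [0.002, 0, 0, 0, 0.01]

```text
t: 24.2
eef_pos: [0.5894, 0.1962, 0.2164]
ee_rot: [3.14, 0.003, -1.925]
force: [-8.2, 9.0, 8.3]
width: 0.0175
gripper_force: 10.0
```

It has stalled at the stop (force -8 N in x, angle ≈82°). I'll release and clear.

Call:
step_arm:
  rows:
    - [0, 0, 0, 0, 0.03]
    - [0, 0, 0, 0, 0.05]
    - [0, 0, 0, 0, 0.05]
    - [0, 0, 0, 0, 0.05]
    - [0, 0, 0, 0, 0.05]
    - [0, 0, 0.03, 0, 0.05]
    - [0, 0, 0.06, 0, 0.05]
    - [0, 0, 0.1, 0, 0.05]
    - [0, 0, 0.13, 0, 0.05]
    - [-0.02, 0.03, 0.13, 0, 0.05]
    - [-0.05, 0.06, 0.13, 0, 0.05]
    - [-0.08, 0.1, 0.13, 0, 0.05]
    - [-0.1, 0.14, 0.13, 0, 0.05]
    - [-0.12, 0.18, 0.13, 0, 0.05]
    - [-0.15, 0.22, 0.13, 0, 0.05]
    - [-0.15, 0.22, 0.13, 0, 0.05]

```text
t: 25.8
eef_pos: [0.4373, 0.4176, 0.345]
ee_rot: [3.141, -0.001, -1.921]
force: [0.4, -0.2, -0.4]
width: 0.0504
gripper_force: 0.0
```

```bash
python3 - <<'E'
from m import *
a=grab("scene");b=grab("top");s=arm.get_state();print(s["eef_pos"],s["force"])
R=lambda f,r:big(mask(f,(165,120,50),(180,255,255),r)|mask(f,(0,120,50),(6,255,255),r))
c=rep("grip",b,R(b,(150,150,250,260)),.265)
d=onz(b,*c,.265)[:2]-[.573,.0762];print(np.degrees(np.arctan2(d[1],d[0])))
rep("beaker",b,big(mask(b,(100,100,40),(130,255,255),(300,190,360,250))),.095)
rep("jar",b,big(mask(b,(3,100,30),(22,255,255),(225,268,270,315))),.095)
rep("cap sc",a,big(mask(a,(0,0,0),(180,255,62),(300,145,360,190))),.295)
cv2.imwrite("pics/c6.png",np.hstack([cv2.resize(b["color"][130:310,150:390],(400,300),interpolation=2),cv2.resize(a["color"][110:290,260:500],(400,300),interpolation=2)]))
E
```

```text
[0.43949628 0.41465804 0.34564031] [ 0.26414544 -0.56195207  0.82615082]
grip [191.9 208.2] 7.2 [191.7 208.3] (185, 203, 14, 12) [0.5887 0.1919 0.265 ]
82.2665926546752
beaker [329.3 220. ] 16.5 [329.4 219.5] (314, 204, 32, 32) [ 0.5819 -0.0753  0.095 ]
jar [247.  291.6] 16.4 [246.9 291.5] (231, 276, 33, 33) [0.4297 0.1043 0.095 ]
cap sc [330.9 167.7] 19.6 [330.9 168.2] (312, 151, 39, 36) [0.5727 0.0783 0.295 ]
```

View pics/c6.png

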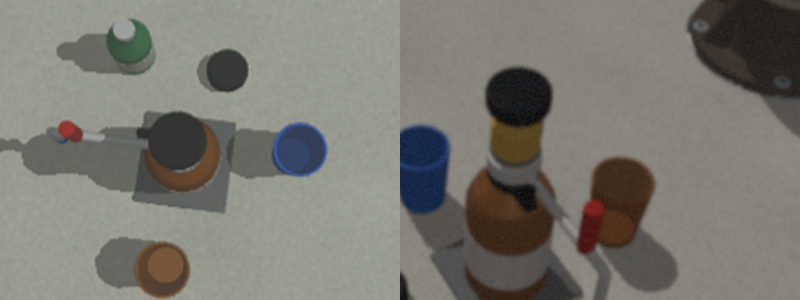

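The spout is at its parking stop (82.3°, against the lug). The vessels haven't moved, the cap is up and the arm is clear.

```bash
python3 -c "
from station import arm
print(arm.job_done())"
```

```text
the job is handed in; nothing more can be done
None
```

The job is done and handed in at about 26 s of the 69 s limit: the spout swung over the blue beaker (nozzle about 2–3 mm off centre), the cap was pressed to its stop and sprang back, and the spout is parked again with the beaker and jar unmoved.

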